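# Third hand on a junction box cover

## Task

Put the loose cover plate back on the junction box, with its two holes over the two studs. Then press it down until the springy black seal frame is squeezed about half-way (about 5 mm of its 10 mm) and hold it there, steady and level, for at least 3 seconds as a third hand for a mate who screws on the nuts. The job ends holding: finish while still pressing, do not let go. Never squeeze the seal right to the bottom, and leave the tools and parts lying around alone.

Things in the scene. Friction and masses are not known exactly. Their poses are not given: they have to be found in the camera images.
- junction_box: Open grey junction box fixed to the bench, 110 x 150 mm (x, y) and 55 mm high to its rim. Origin: centre of its underside, on the bench; its z points up. Two steel studs of 8 mm diameter stand 48 mm from its centre at its +y and -y; they end 92 mm above its underside, the last 10 mm tapering to a 3 mm point. Nothing else stands higher than the seal.
- seal (a joint): Black sealing frame (94 x 134 mm) just inside the rim of the box. Its upper face stands 10 mm above the rim (65 mm above the bench) when free and it sinks level when pressed: 0 = free, 0.010 = squeezed to the bottom (m), where the cover would also meet the rim. It is sprung: it gives way from 4 N and needs 2 N more for each mm (14 N in all, cover's weight included, at 5 mm; 24 N at the bottom). The weight of the cover alone does not squeeze it.
- cover: Loose steel-grey metal cover plate, 100 x 140 x 5 mm (x, y, z), about 0.3 kg, lying flat on the bench with its handle up. Origin: centre of its underside; z points up. It has two 13 mm round holes right through, 48 mm from its centre at its +y and -y; it may go on either way round.
- cover_handle (a point): Centre of the handle bar of the cover, 33 mm above the cover's underside. The black bar runs along the cover's y, is 14 mm wide (x), 12 mm high and 56 mm long, and is carried by a leg under each end; 40 mm are free between the legs and 22 mm between the bar and the plate. Axes as the cover's.
- cover_plate (a point): Centre of the plate of the cover, half-way through its thickness.
- screwdriver: Screwdriver with yellow handle, 193 mm long, loose; to be left alone. Origin: centre of its underside.
- tape_roll: Black roll of tape, 72 mm across, 18 mm high, loose; to be left alone. Origin: centre of its underside.
- bolt_carton: Small cardboard box of bolts, 65 x 85 x 45 mm, loose; to be left alone. Origin: centre of its underside.
- small_spanner: Small combination spanner, 135 mm long, loose; to be left alone. Origin: centre of its underside.

How it is judged:
By the outcome, as a careful person would: the job done as asked, in the order asked, and still so for the second after the job is handed in, while the arm keeps its last pose, push and grip.
It also fails if it takes over 45 s, if anything falls off the work surface, if the arm or the gripper's body presses on something with over 40 N, if the wrist force passes 120 N, or if a joint passes its speed limit or range.

## Robot

A 6-joint arm with a two-finger parallel gripper is mounted at the origin on a cart in front of the work surface, level with it; the furniture and walls round the work are solid. World frame = base frame: x ahead of the robot, y to its left, z up, the work surface at z = 0. Lengths are in m, angles in rad, forces in N, time in s.
With the tool pointing down it reaches from about 0.35 to 0.975 m from the base axis. Payload 4.9 kg.
Tool frame: the origin (TCP) lies at the very end of the fingers, on their centre line; the grasp point (between the pads) lies 19 mm behind it (manip.hold_point_z is the distance from the TCP to the grasp point, in m); z points along the fingers, y is the direction in which the jaws open and shut (so a half turn about z gives the same grasp; the last joint's range is limited). The gripper opens to 85 mm and grips with 20 to 120 N. Pads are 22 mm wide; open, the fingers measure 114 mm over their backs; the gripper's body (76 mm by 85 mm) begins 54 mm behind the grasp point. The pads swing forward as they close: fully open they stand 13 mm farther back than shut.
Start: joints at [-0.119, 0.053, 1.613, -0, 1.476, -0.119], TCP at [0.625, 0, 0.231] pointing down, gripper open.
Joint ranges: [-3.01, 3.01], [-1.01, 2.22], [0.06, 2.58], [-1.02, 4.17], [0.09, 2.62], [-3.14, 3.14]. Speed limits (rad/s): [2.57, 2.57, 3.14, 3.14, 3.14, 3.14].

## Interface

Orientations are given as a unit quaternion [w, x, y, z].
In Python, from plant import manip gives the robot as it stands. The module is installed in compiled form; this text tells all that it offers.
- The arm moves only by the shell command python3 -m creep 'ROWS'. ROWS is JSON, a list of rows, each a list of 7 numbers: the turn, a rotation vector about the tool's x, y, z in degrees, then the shift along the tool's x, y, z in m, then the opening, from 0 (shut) to 1 (fully open). In form: [[ax, ay, az, tx, ty, tz, jaw], ...]. A call has 1 to 20 rows; each row shifts and turns the commanded pose from where the row before left it, along the tool's axes as they then stand; what a row does not reach is not made up. A row lasts 1/12 s, in which the tool goes at most 41.7 mm and 7.16 degrees, less where a joint would pass 70% of its speed; a pose out of reach is approached as far as the arm can. A call is refused whole if a number of a shift passes 0.0417 or a number of a turn 7.16, either way. A call with a gripper value outside its range is refused whole. The fingers move at their own pace and stop on an object; the grip force is fixed at half the most. Time passes only in rows, so rows that do not move let the fingers close. It gives the time, the measured TCP pose, the force and the opening at its end, in the units of the state.
- manip.state(): the state, without advancing time (a new reading comes with each control period).
- manip.grab_frame(name): name is "scene" or "side" or "wrist"; returns the picture (480x640x3 uint8, blue, green, red); there is no depth.
- manip.get_calibration(name): a dict with "fx", "fy", "cx", "cy" (pixels), "dist" ([k1, k2, p1, p2, k3] as OpenCV has them; the pictures are not rectified), "xyz" and "attitude" of the camera in the world. Camera axes: x right, y down, z forward; pixel columns grow to the right and rows downward; lengths in m; the calibration is good to about 2 mm. A picture is of the moment at which its call begins: read the wrist's pose just before it. get_calibration takes no time and is no camera call; for the wrist camera it gives the pose at the moment of the call.
- manip.job_done(): hands the job in, once; it reports no verdict.
Trained networks look in the newest picture that a camera, given by its name, has taken for a name from the list of things; names that differ only in an ending like _2 or _b are one class to them, and where a whole thing is asked for, a point or a joint stands for the part that bears it (a point fixed in the world has none). Each returns a list of dicts, best first, with "confidence" (0 to 1); they miss things now and then, are a little off and sometimes report something else, mostly with a low value. They report only what shows in the picture. A call takes as long as a camera call.
- manip.cut_out(target, camera): "pixels" (480x640 bool, what is visible of it) and "rect" ([left, top, right, bottom] in pixels, round what is visible of it).
The state is a dict: "time": time; "joint_pos": joint angles; "joint_vel": joint speeds; "joint_efforts": joint torques, N m; "tool_pos": TCP position; "tool_rot": TCP orientation; "contact_force": force on the tool from outside, world axes, zero at the start; "ft_torque": the same for the moment, N m; "gripper_width": opening from 0.0 (shut) to 1.0 (fully open).
Only numpy, scipy, OpenCV 4.12 (cv2) and the standard library are available. Lean on these libraries where they do the work, as an engineer would, in place of code of your own. Each camera call takes 0.05 s, during which the arm holds its last target.

## Working session

There is one attempt and no reset: what is moved stays moved. The work goes in short steps, Python scripts to look and compute and a shell command to move; the robot and the scene stay as the last step left them, time stands still between calls to the robot, and variables do not carry over. Pictures are saved under pics/ and viewed, and the job is handed in when it is done.

```bash
mkdir -p pics; ls
python3 - <<'E'
from plant import manip
import cv2
s=manip.state();print(s)
print(manip.hold_point_z)
for n in ["scene","side","wrist"]:
    print(n,manip.get_calibration(n)); cv2.imwrite(f"pics/{n}0.png",manip.grab_frame(n))
E
```

```text
pics
{'time': 0.0, 'joint_pos': array([-1.18987940e-01,  5.33705190e-02,  1.61427727e+00, -1.86998391e-05,
        1.47600955e+00, -1.18956736e-01]), 'joint_vel': array([ 1.30496330e-03,  1.02542688e-03,  9.87734986e-04,  1.85189411e-04,
       -6.81283567e-04,  1.15109385e-05]), 'joint_efforts': array([ 2.70554956e-04, -3.93670499e+01, -3.70175600e+01, -1.62778279e-04,
        6.93513779e-03, -6.06393527e-06]), 'tool_pos': array([6.24380775e-01, 7.67436636e-05, 2.30064545e-01]), 'tool_rot': array([-8.05708063e-04,  7.07116804e-01,  7.07096005e-01, -6.45491993e-04]), 'contact_force': array([-0.08487752, -0.51429622, -0.99112684]), 'ft_torque': array([-0.00238281,  0.03284878, -0.01339311]), 'gripper_width': 1.0000268405688442}
0.0187
scene {'fx': 563.7412426713297, 'fy': 563.7412426713297, 'cx': 324.89211996942925, 'cy': 243.8492637060814, 'dist': array([0.03852526, 0.        , 0.        , 0.        , 0.        ]), 'xyz': array([ 0.04350589, -0.95197578,  0.68561763]), 'attitude': array([-0.48172134,  0.8405399 , -0.21895677,  0.11616867])}
side {'fx': 518.8410496868236, 'fy': 518.8410496868236, 'cx': 316.8909019860804, 'cy': 239.77193922681437, 'dist': array([0.03779307, 0.        , 0.        , 0.        , 0.        ]), 'xyz': array([ 0.56064182, -1.15145712,  0.80920673]), 'attitude': array([-4.72671863e-01,  8.81231978e-01,  3.35246659e-03, -5.20896871e-04])}
wrist {'fx': 432.68647033283867, 'fy': 432.68647033283867, 'cx': 309.8709899247431, 'cy': 245.40894098047704, 'dist': array([-0.01829846,  0.        ,  0.        ,  0.        ,  0.        ]), 'xyz': array([0.62467775, 0.06629993, 0.37329471]), 'attitude': array([ 1.33032671e-01,  9.91111263e-01,  1.44017760e-04, -8.67398384e-04])}
```

View pics/scene0.png

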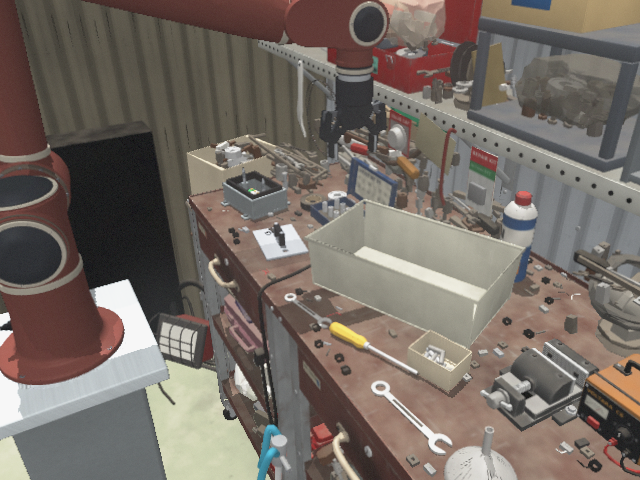

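View pics/side0.png

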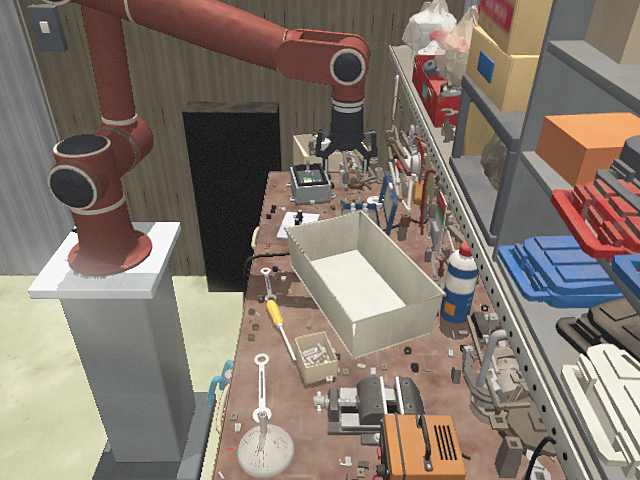

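View pics/wrist0.png

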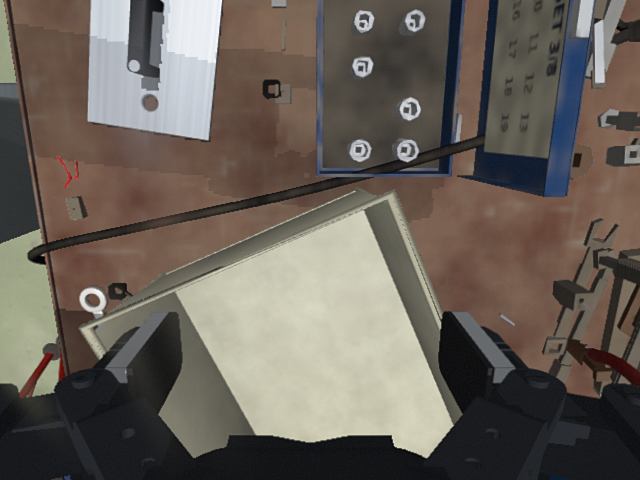

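The scene view shows the cover at about (280,240), with its black handle up, and the box with its studs behind it at (255,195). In the wrist view the cover is cut off at the top left (150,70). I'll localise both roughly, then move the wrist camera over them.

```bash
cat > h.py <<'E'
from plant import manip
import numpy as np, cv2
from scipy.spatial.transform import Rotation as R
def cal(n):
    c=manip.get_calibration(n); K=np.array([[c['fx'],0,c['cx']],[0,c['fy'],c['cy']],[0,0,1.]])
    q=c['attitude']; return K,np.array(c['dist']),np.array(c['xyz']),R.from_quat([q[1],q[2],q[3],q[0]]).as_matrix()
def ray2z(C,uv,z):
    K,d,t,Rm=C
    p=cv2.undistortPoints(np.array(uv,float).reshape(-1,1,2),K,d).reshape(-1,2)
    v=np.c_[p,np.ones(len(p))]@Rm.T
    return t+v*((z-t[2])/v[:,2])[:,None]
def proj(C,P):
    K,d,t,Rm=C
    rv=cv2.Rodrigues(Rm.T)[0]
    return cv2.projectPoints(np.array(P,float).reshape(-1,3),rv,-Rm.T@t,K,d)[0].reshape(-1,2)
def brief():
    s=manip.state(); q=s['tool_rot']; M=R.from_quat([q[1],q[2],q[3],q[0]]).as_matrix()
    print('t',round(s['time'],2),'pos',s['tool_pos'].round(4),'F',s['contact_force'].round(1),'T',s['ft_torque'].round(2),'w',round(s['gripper_width'],3))
    print('x',M[:,0].round(4),'y',M[:,1].round(4),'z',M[:,2].round(4)); return s,M
E
python3 - <<'E'
from h import *
for n in ["scene","side"]:
    for t,z in [("cover_handle",.033),("cover",.003),("junction_box",.055),("seal",.065)]:
        r=manip.cut_out(t,n)
        for q in r[:2]:
            ys,xs=np.nonzero(q['pixels']); print(n,t,round(q['confidence'],2),q['rect'],len(xs),ray2z(cal(n),[[xs.mean(),ys.mean()]],z).round(3))
E
```

```text
scene cover_handle 0.96 [252.3, 220.9, 304.4, 261.7] 1376 [[0.478 0.084 0.033]]
scene cover_handle 0.62 [287.2, 291.4, 330.2, 325.8] 325 [[ 0.417 -0.177  0.033]]
scene cover 0.64 [253.0, 222.9, 307.1, 260.3] 1328 [[0.499 0.131 0.003]]
scene junction_box 0.62 [220.7, 169.4, 287.6, 217.4] 2229 [[0.509 0.301 0.055]]
scene seal 0.55 [226.0, 171.0, 283.9, 197.1] 626 [[0.525 0.342 0.065]]
side cover_handle 0.76 [277.6, 207.1, 320.4, 240.3] 518 [[0.491 0.114 0.033]]
side cover 0.86 [277.3, 211.9, 321.7, 239.9] 466 [[0.489 0.162 0.003]]
side junction_box 0.89 [288.6, 164.0, 335.1, 202.8] 1423 [[0.529 0.305 0.055]]
side seal 0.92 [290.1, 159.3, 327.5, 184.8] 294 [[0.53  0.358 0.065]]
```

```bash
python3 -m creep '[[0,0,0,0.0325,-0.0155,-0.009,1],[0,0,0,0.0325,-0.0155,-0.009,1],[0,0,0,0.0325,-0.0155,-0.009,1],[0,0,0,0.0325,-0.0155,-0.009,1],[0,0,0,0.0325,-0.0155,-0.009,1],[0,0,0,0.0325,-0.0155,-0.009,1],[0,0,0,0.0325,-0.0155,-0.009,1],[0,0,0,0.0325,-0.0155,-0.009,1],[0,0,0,0,0,0,1],[0,0,0,0,0,0,1]]'
python3 - <<'E'
from h import *
brief()
C=cal("wrist"); im=manip.grab_frame("wrist"); cv2.imwrite("pics/w1.png",im)
print(C[2],C[3])
for t,z in [("cover_handle",.033),("cover",.003),("junction_box",.055),("seal",.065)]:
    r=manip.cut_out(t,"wrist")
    for q in r[:1]:
        ys,xs=np.nonzero(q['pixels']); print(t,round(q['confidence'],2),q['rect'],len(xs),ray2z(C,[[xs.mean(),ys.mean()]],z).round(3))
        np.save(f"m_{t}.npy",q['pixels'])
E
```

```text
time: 1.38
tool_pos: [0.5006, 0.2614, 0.3043]
tool_rot: [0.001, 0.706, 0.708, 0.001]
contact_force: [0.3, 0.7, 0.2]
gripper_width: 1.002
t 1.38 pos [0.5006 0.2614 0.3043] F [0.3 0.7 0.2] T [-0.05  0.05 -0.01] w 1.002
x [-3.4e-03  1.0e+00  3.0e-04] y [1.     0.0034 0.0019] z [ 1.9e-03  3.0e-04 -1.0e+00]
[0.50002802 0.32766222 0.4474754 ] [[ 0.99999201  0.00277336  0.00288001]
 [ 0.00343446 -0.96462419 -0.26360647]
 [ 0.00204705  0.26361425 -0.96462601]]
cover_handle 0.72 [256.0, 244.0, 366.8, 371.2] 10275 [[0.501 0.148 0.033]]
cover 0.93 [258.5, 240.5, 366.5, 371.3] 10482 [[0.501 0.135 0.003]]
junction_box 0.71 [257.0, 1.8, 427.3, 190.2] 24746 [[0.531 0.359 0.055]]
seal 0.78 [278.7, 0.7, 411.1, 181.1] 5793 [[0.534 0.364 0.065]]
```

View pics/w1.png

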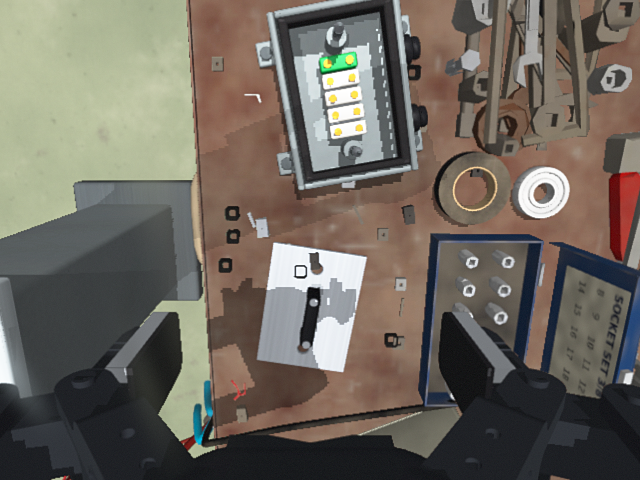

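The wrist view shows the whole cover, with corners near (274,242), (367,257), (341,372), (258,359). The box is at the top, with stud tips near (337,30) and (352,148). Next I'll fit poses to the outlines and overlay them.

```bash
cat > fit.py <<'E'
from h import *
from scipy.optimize import least_squares
def rect(p,w,l,z):
    x,y,a=p; c=np.array([[-w,-l],[w,-l],[w,l],[-w,l]])/2
    Rm=np.array([[np.cos(a),-np.sin(a)],[np.sin(a),np.cos(a)]]); q=c@Rm.T+[x,y]; return np.c_[q,np.full(4,z)]
def loc(p,pts):
    x,y,a=p; Rm=np.array([[np.cos(a),-np.sin(a)],[np.sin(a),np.cos(a)]]); pts=np.array(pts,float)
    return np.c_[pts[:,:2]@Rm.T+[x,y],pts[:,2]]
def fit(C,mask,w,l,z,p0):
    k=np.ones((5,5),np.uint8); m=cv2.morphologyEx(mask.astype(np.uint8),cv2.MORPH_OPEN,k)
    c=max(cv2.findContours(m,cv2.RETR_EXTERNAL,cv2.CHAIN_APPROX_NONE)[0],key=cv2.contourArea).reshape(-1,2)
    c=c[(c[:,0]>2)&(c[:,1]>2)&(c[:,1]<477)]
    P=ray2z(C,c,z)[:,:2]
    def res(p):
        x,y,a=p[:3]; Rm=np.array([[np.cos(a),-np.sin(a)],[np.sin(a),np.cos(a)]]); q=np.abs((P-[x,y])@Rm)
        d=np.c_[q[:,0]-w/2,q[:,1]-l/2]
        return d.max(1)
    r=least_squares(res,p0,loss='soft_l1',f_scale=.001); return r.x,np.abs(r.fun).mean()
E
python3 - <<'E'
from fit import *
C=cal("wrist"); im=cv2.imread("pics/w1.png")
p,e=fit(C,np.load("m_cover.npy"),.1,.14,.005,[.5,.13,-.15]); print(p,np.degrees(p[2]),e)
# box from stud tips, approx
for uv in [[337,30],[352,148]]: print(ray2z(C,[uv],.092))
pb,eb=fit(C,np.load("m_seal.npy"),.094,.134,.065,[.53,.36,.1]); print(pb,np.degrees(pb[2]),eb)
def dr(pts,col):
    cv2.polylines(im,[np.round(proj(C,pts)).astype(int)],True,col,1)
dr(rect(p,.1,.14,.005),(0,255,0)); dr(rect(p,.1,.14,.0),(0,255,255)); dr(loc(p,[[-.007,-.028,.039],[.007,-.028,.039],[.007,.028,.039],[-.007,.028,.039]]),(0,0,255))
dr(rect(pb,.11,.15,.055),(0,255,0)); dr(rect(pb,.094,.134,.065),(0,0,255))
for s in (1,-1):
    a=np.linspace(0,6.28,20); dr(loc(p,np.c_[.0065*np.cos(a),s*.048+.0065*np.sin(a),a*0+.005]),(255,0,0)); dr(loc(pb,np.c_[.0015*np.cos(a),s*.048+.0015*np.sin(a),a*0+.092]),(255,0,255))
cv2.imwrite("pics/w1o.png",cv2.resize(im[0:390,180:500],None,fx=1.8,fy=1.5))
E
```

```text
[ 0.50000936  0.13126443 -0.16039312] -9.189848674038295 0.000604366841390859
[[0.52174739 0.39530058 0.092     ]]
[[0.53492697 0.30876037 0.092     ]]
[0.5313628  0.35271447 0.17253254] 9.885386480787268 0.0008445710399851416
```

View pics/w1o.png

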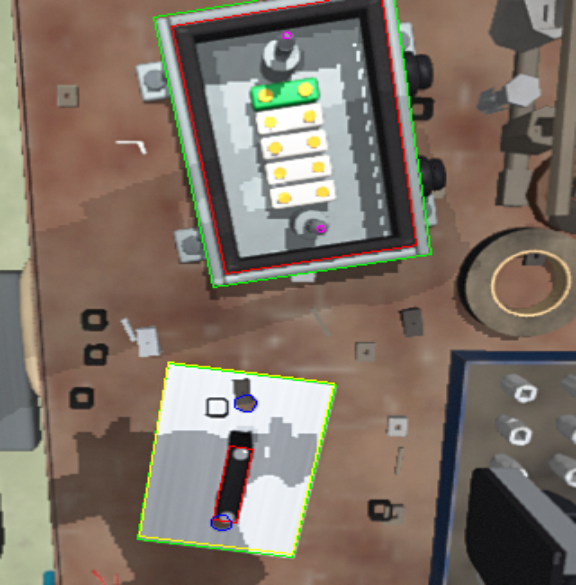

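The overlay matches well. The cover is at (0.500, 0.131) with yaw −9.2°, and the box is at (0.531, 0.353) with yaw +9.9°. I'll go above the cover, turn, and look again.

```bash
python3 -m creep '[[0,0,0,-0.026,0,0.03,0.6],[0,0,0,-0.026,0,0.03,0.6],[0,0,0,-0.026,0,0.03,0.6],[0,0,0,-0.026,0,0.03,0.6],[0,0,0,-0.026,0,0.03,0.6],[0,0,4.7,0,0,0.02,0.6],[0,0,4.7,0,0,0.01,0.6],[0,0,0,0,0,0,0.6],[0,0,0,0,0,0,0.6]]'
python3 - <<'E'
from fit import *
brief()
C=cal("wrist"); im=manip.grab_frame("wrist")
r=manip.cut_out("cover","wrist"); q=r[0]; print(q['confidence'],q['rect'])
m=q['pixels']; np.save("m2.npy",m)
p,e=fit(C,m,.1,.14,.005,[.5,.131,-.16]); print(p,np.degrees(p[2]),e)
cv2.imwrite("pics/w2.png",im)
p=[.50001,.13126,-.1604]
def dr(pts,col):
    cv2.polylines(im,[np.round(proj(C,pts)).astype(int)],True,col,1)
dr(rect(p,.1,.14,.005),(0,255,0)); dr(loc(p,[[-.007,-.028,.039],[.007,-.028,.039],[.007,.028,.039],[-.007,.028,.039]]),(0,0,255))
cv2.imwrite("pics/w2o.png",im)
E
```

```text
time: 2.38
tool_pos: [0.5007, 0.129, 0.1226]
tool_rot: [-0.0, 0.763, 0.647, -0.001]
contact_force: [-0.1, 0.9, 1.4]
gripper_width: 0.601
t 2.38 pos [0.5007 0.129  0.1226] F [-0.1  0.9  1.4] T [-0.02 -0.02 -0.01] w 0.601
x [ 1.629e-01  9.866e-01 -5.000e-04] y [ 0.9866 -0.1629 -0.0017] z [-1.8e-03 -3.0e-04 -1.0e+00]
0.82 [224.3, 109.2, 394.8, 332.2]
[ 0.50092477  0.13331301 -0.15699426] -8.995108527350824 0.00043485753818678466
```

View pics/w2o.png

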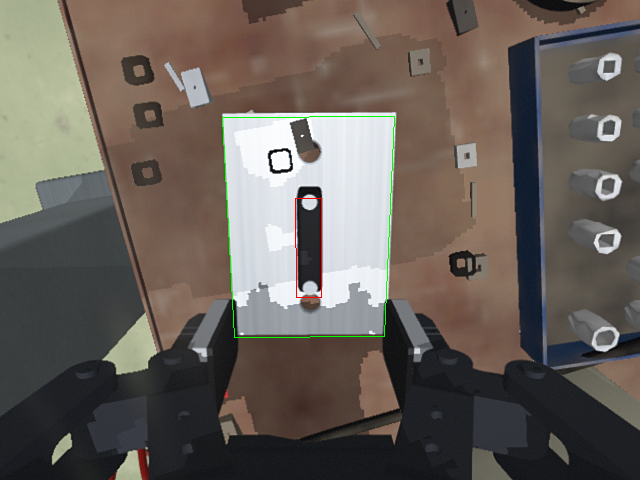

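The closer view gives the cover at (0.5009, 0.1333) with yaw −9.0°, a 2 mm shift from the far view. So I'll measure the box from the same viewing geometry before grasping.

```bash
python3 -m creep '[[0,0,-6.3,0,0,-0.02,0.6],[0,0,-6.3,0,0,-0.02,0.6],[0,0,-6.3,0,0,-0.02,0.6],[0,0,0,0.0358,0.0115,0,0.6],[0,0,0,0.0358,0.0115,0,0.6],[0,0,0,0.0358,0.0115,0,0.6],[0,0,0,0.0358,0.0115,0,0.6],[0,0,0,0.0358,0.0115,0,0.6],[0,0,0,0.0358,0.0115,0,0.6],[0,0,0,0,0,0,0.6],[0,0,0,0,0,0,0.6]]'
python3 - <<'E'
from fit import *
brief()
C=cal("wrist"); im=manip.grab_frame("wrist")
r=manip.cut_out("seal","wrist"); q=r[0]; print(q['confidence'],q['rect'])
m=q['pixels']
p,e=fit(C,m,.094,.134,.065,[.5314,.353,.173]); print(p,np.degrees(p[2]),e)
cv2.imwrite("pics/w3.png",im)
def dr(pts,col):
    cv2.polylines(im,[np.round(proj(C,pts)).astype(int)],True,col,1)
dr(rect(p,.11,.15,.055),(0,255,0)); dr(rect(p,.094,.134,.065),(0,0,255))
for s in (1,-1):
    a=np.linspace(0,6.28,20); dr(loc(p,np.c_[.0015*np.cos(a),s*.048+.0015*np.sin(a),a*0+.092]),(255,0,255)); dr(loc(p,np.c_[.004*np.cos(a),s*.048+.004*np.sin(a),a*0+.082]),(255,255,0))
cv2.imwrite("pics/w3o.png",im)
E
```

```text
time: 3.4
tool_pos: [0.534, 0.3556, 0.1847]
tool_rot: [0.0, 0.644, 0.765, 0.001]
contact_force: [-1.0, -1.1, -0.1]
gripper_width: 0.603
t 3.4 pos [0.534  0.3556 0.1847] F [-1.  -1.1 -0.1] T [-0.06 -0.04 -0.01] w 0.603
x [-1.693e-01  9.856e-01  4.000e-04] y [0.9856 0.1693 0.002 ] z [ 1.9e-03  8.0e-04 -1.0e+00]
0.97 [224.3, 126.4, 385.3, 337.1]
[0.531015   0.35585432 0.17837588] 10.220184998356256 0.0005290471155909814
```

View pics/w3o.png

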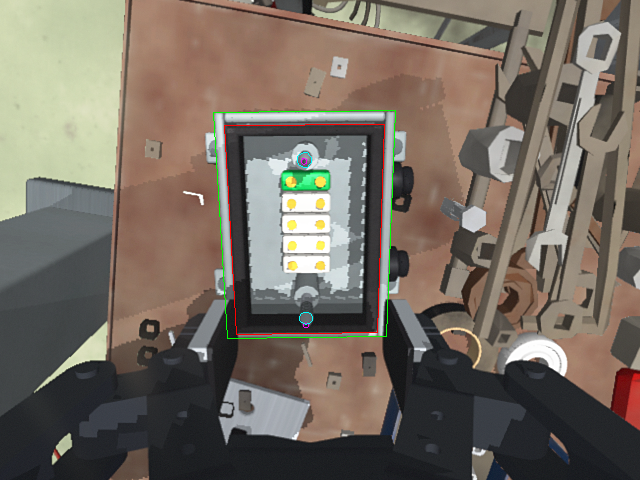

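View pics/w3.png

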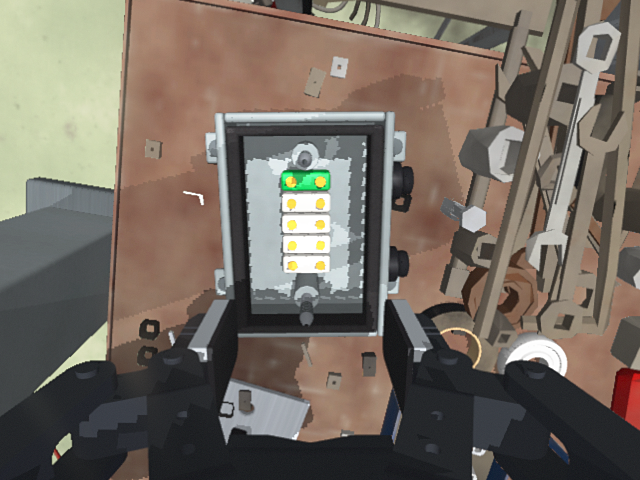

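Run:
```python
import cv2,numpy as np
a=cv2.imread("pics/w3.png"); b=cv2.imread("pics/w3o.png")
f=lambda i,r:cv2.resize(i[r:r+60,270:345],None,fx=5,fy=5,interpolation=cv2.INTER_NEAREST)
cv2.imwrite("pics/w3z.png",np.vstack([np.hstack([f(a,130),f(b,130)]),np.hstack([f(a,280),f(b,280)])]))
```

```text
(no output)
```

View pics/w3z.png

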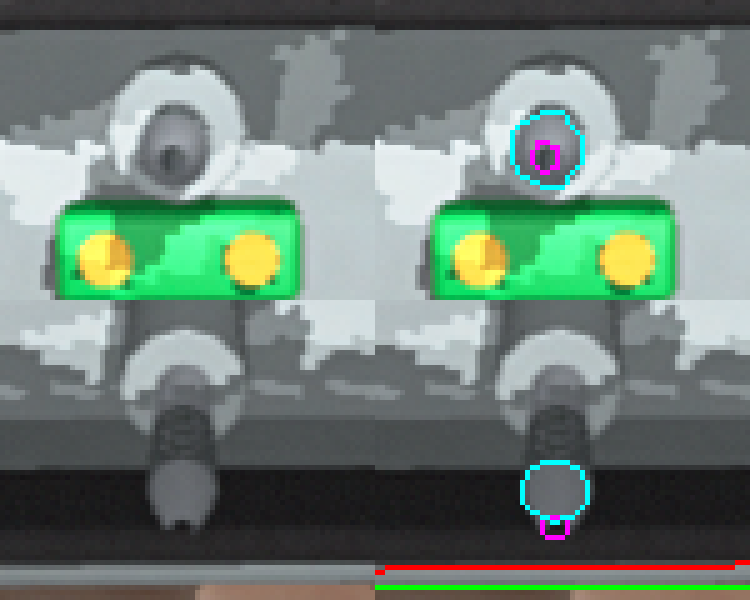

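The stud tips and seal line up to about half a pixel, so the box is at (0.5310, 0.3558) with yaw 10.2°. Back to the cover.

```bash
python3 -m creep '[[0,0,0,-0.0356,-0.0117,0,0.6],[0,0,0,-0.0356,-0.0117,0,0.6],[0,0,0,-0.0356,-0.0117,0,0.6],[0,0,0,-0.0356,-0.0117,0,0.6],[0,0,0,-0.0356,-0.0117,0,0.6],[0,0,0,-0.0356,-0.0117,0,0.6],[0,0,6.25,0,0,0.03,0.6],[0,0,6.25,0,0,0.03,0.6],[0,0,6.25,0,0,0.03,0.6],[0,0,0,0,0,0,0.6],[0,0,0,0,0,0,0.6]]'
cat > go.py <<'E'
import sys
from h import *
s,M=brief(); x,y,z,yaw=map(float,sys.argv[1:5])
d=M.T@(np.array([x,y,z])-s['tool_pos']); cur=np.degrees(np.arctan2(M[1,1],M[0,1]))
a=np.radians(yaw); Rt=np.array([[-np.sin(a),np.cos(a),0],[np.cos(a),np.sin(a),0],[0,0,-1.]]).T
print('tool delta',d.round(4),'yaw now',cur.round(2),'turn deg',np.degrees(R.from_matrix(M.T@Rt).as_rotvec()).round(2))
E
python3 go.py .5009 .1333 .0155 -9.0
```

```text
time: 4.42
tool_pos: [0.4981, 0.1299, 0.0923]
tool_rot: [-0.001, 0.761, 0.648, -0.001]
contact_force: [0.8, -0.1, 0.6]
gripper_width: 0.601
t 4.42 pos [0.4981 0.1299 0.0923] F [ 0.8 -0.1  0.6] T [-0.01 -0.03  0.04] w 0.601
x [ 0.1593  0.9872 -0.001 ] y [ 0.9872 -0.1593 -0.0032] z [-3.4e-03 -5.0e-04 -1.0e+00]
tool delta [0.0039 0.0025 0.0768] yaw now -9.17 turn deg [-0.19  0.06 -0.17]
```

```bash
python3 -m creep '[[-0.2,0,-0.2,0.0038,0.0025,0.012,0.6],[0,0,0,0,0,0.02,0.6],[0,0,0,0,0,0.02,0.6],[0,0,0,0,0,0.013,0.6],[0,0,0,0,0,0.005,0.6],[0,0,0,0,0,0,0.6],[0,0,0,0,0,0,0.6]]'
python3 go.py .5009 .1333 .0155 -9.0
python3 - <<'E'
from h import *
cv2.imwrite("pics/w4.png",manip.grab_frame("wrist"))
E
```

```text
time: 5.0
tool_pos: [0.5045, 0.1344, 0.0254]
tool_rot: [0.002, 0.76, 0.649, 0.002]
contact_force: [-0.1, -0.2, 0.2]
gripper_width: 0.599
t 5.0 pos [0.5045 0.1344 0.0254] F [-0.1 -0.2  0.2] T [-0.1  -0.01  0.03] w 0.599
x [1.563e-01 9.877e-01 8.000e-04] y [ 0.9877 -0.1563  0.0065] z [ 6.6e-03 -2.0e-04 -1.0e+00]
tool delta [-0.0017 -0.0034  0.0099] yaw now -8.99 turn deg [ 0.37 -0.05  0.01]
```

View pics/w4.png

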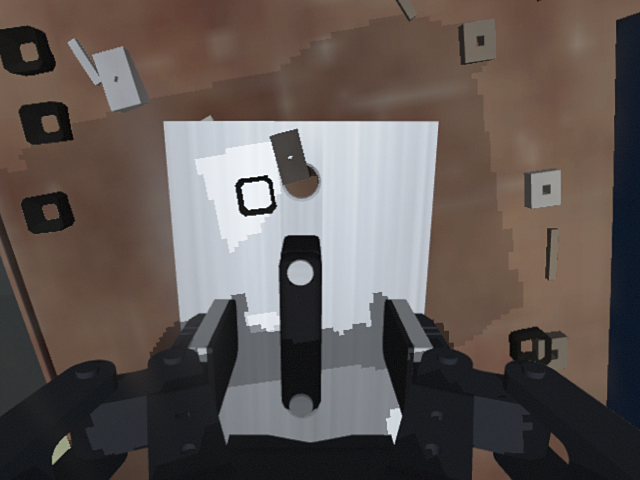

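```bash
python3 -m creep '[[0,0,0,0,0,0,0.6],[0,0,0,0,0,0,0.6]]'
python3 go.py .5009 .1333 .0155 -9.0
```

```text
time: 5.22
tool_pos: [0.504, 0.1345, 0.0248]
tool_rot: [0.002, 0.761, 0.649, 0.002]
contact_force: [-0.2, 0.4, 0.0]
gripper_width: 0.6
t 5.22 pos [0.504  0.1345 0.0248] F [-0.2  0.4  0. ] T [0.04 0.   0.02] w 0.6
x [1.569e-01 9.876e-01 7.000e-04] y [ 0.9876 -0.1569  0.0059] z [ 6.e-03 -3.e-04 -1.e+00]
tool delta [-0.0016 -0.0029  0.0093] yaw now -9.03 turn deg [ 0.34 -0.04 -0.03]
```

```bash
python3 -m creep '[[0.3,0,0,-0.0016,-0.0029,0.004,0.6],[0,0,0,0,0,0.005,0.6],[0,0,0,0,0,0,0.6],[0,0,0,0,0,0,0.6],[0,0,0,0,0,0,0.6]]'
python3 go.py .5009 .1333 .0155 -9.0
```

```text
time: 5.63
tool_pos: [0.4996, 0.1332, 0.014]
tool_rot: [-0.001, 0.761, 0.649, -0.001]
contact_force: [-0.8, -0.5, 0.2]
gripper_width: 0.604
t 5.63 pos [0.4996 0.1332 0.014 ] F [-0.8 -0.5  0.2] T [ 0.03 -0.   -0.  ] w 0.604
x [ 1.573e-01  9.875e-01 -2.000e-04] y [ 0.9875 -0.1573 -0.0023] z [-2.3e-03  2.0e-04 -1.0e+00]
tool delta [ 0.0004  0.0013 -0.0015] yaw now -9.05 turn deg [-0.13  0.01 -0.05]
```

```bash
python3 -m creep '[[0,0,0,0,0.001,0,0],[0,0,0,0,0,0,0],[0,0,0,0,0,0,0],[0,0,0,0,0,0,0],[0,0,0,0,0,0,0],[0,0,0,0,0,0,0],[0,0,0,0,0,0,0],[0,0,0,0,0,0,0]]'
python3 go.py .5009 .1333 .0155 -9.0
python3 - <<'E'
from h import *
cv2.imwrite("pics/w5.png",manip.grab_frame("wrist"))
E
```

```text
time: 6.3
tool_pos: [0.5011, 0.1331, 0.0146]
tool_rot: [-0.0, 0.761, 0.649, -0.0]
contact_force: [0.2, 0.1, 2.6]
gripper_width: 0.149
t 6.3 pos [0.5011 0.1331 0.0146] F [0.2 0.1 2.6] T [ 0.03 -0.04 -0.04] w 0.149
x [1.573e-01 9.876e-01 2.000e-04] y [ 0.9876 -0.1573 -0.0011] z [-1.e-03  3.e-04 -1.e+00]
tool delta [ 0.0002 -0.0002 -0.0009] yaw now -9.05 turn deg [-0.06 -0.01 -0.05]
```

View pics/w5.png

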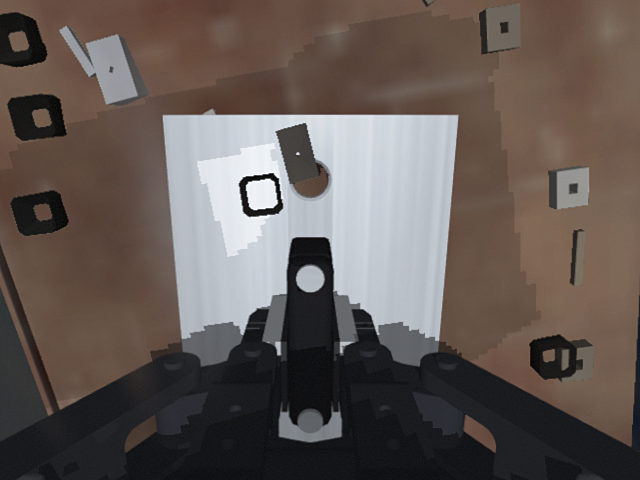

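```bash
python3 -m creep '[[0,0,0,0,0,-0.01,0],[0,0,0,0,0,-0.03,0],[0,0,0,0,0,-0.04,0],[0,0,0,0,0,-0.04,0],[0,0,0,0,0,-0.03,0],[0,0,0,0,0,0,0],[0,0,0,0,0,0,0]]'
python3 go.py .5310 .3558 .165 10.2
python3 - <<'E'
from h import *
cv2.imwrite("pics/w6.png",manip.grab_frame("wrist"))
cv2.imwrite("pics/s6.png",manip.grab_frame("scene"))
E
```

```text
time: 6.93
tool_pos: [0.5019, 0.1331, 0.1665]
tool_rot: [0.0, 0.761, 0.649, 0.001]
contact_force: [-0.8, 0.0, -3.1]
gripper_width: 0.147
t 6.93 pos [0.5019 0.1331 0.1665] F [-0.8  0.  -3.1] T [-0.01 -0.01 -0.02] w 0.147
x [0.1573 0.9876 0.0011] y [ 0.9876 -0.1573  0.002 ] z [ 2.1e-03  7.0e-04 -1.0e+00]
tool delta [ 0.2245 -0.0063  0.0017] yaw now -9.05 turn deg [  0.12  -0.04 -19.25]
```

View pics/w6.png

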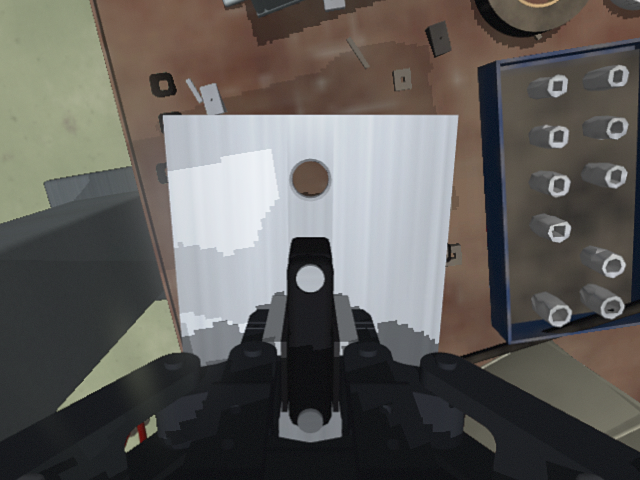

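View pics/s6.png

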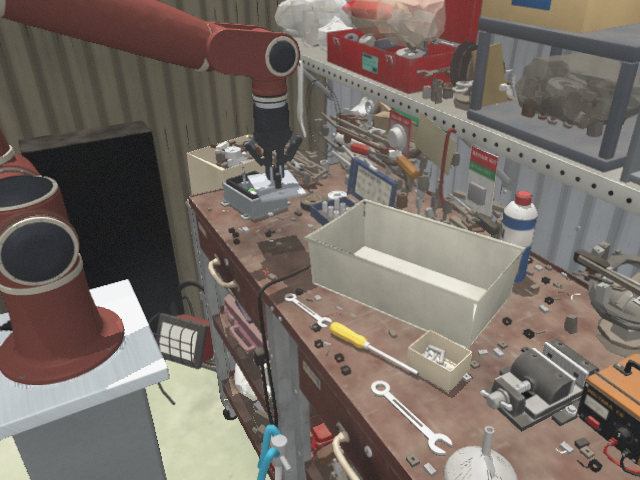

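The cover is held level and reads −3.1 N, which matches its weight. The dark piece seen near the hole stayed on the bench, and the hole shows at (310,179). Now over to the box.

```bash
python3 -m creep '[[0,0,0,0.02,0,0,0],[0,0,0,0.034,-0.001,0,0],[0,0,-3,0.034,-0.001,0,0],[0,0,-5,0.034,-0.001,0,0],[0,0,-5,0.034,0.002,0,0],[0,0,-4,0.034,0.008,0,0],[0,0,-2.2,0.022,0.006,0.005,0],[0,0,0,0,0,0.01,0],[0,0,0,0,0,0.01,0],[0,0,0,0,0,0,0],[0,0,0,0,0,0,0]]'
python3 go.py .5310 .3558 .125 10.2
python3 - <<'E'
from h import *
cv2.imwrite("pics/w7.png",manip.grab_frame("wrist"))
E
```

```text
time: 7.95
tool_pos: [0.5248, 0.3433, 0.1359]
tool_rot: [-0.002, 0.642, 0.766, -0.003]
contact_force: [0.8, 0.3, -2.6]
gripper_width: 0.148
t 7.95 pos [0.5248 0.3433 0.1359] F [ 0.8  0.3 -2.6] T [-0.06 -0.01  0.02] w 0.148
x [-0.175   0.9846 -0.0015] y [ 0.9846  0.1749 -0.0075] z [-0.0071 -0.0028 -1.    ]
tool delta [0.0113 0.0084 0.0109] yaw now 10.08 turn deg [-0.43  0.08 -0.12]
```

View pics/w7.png

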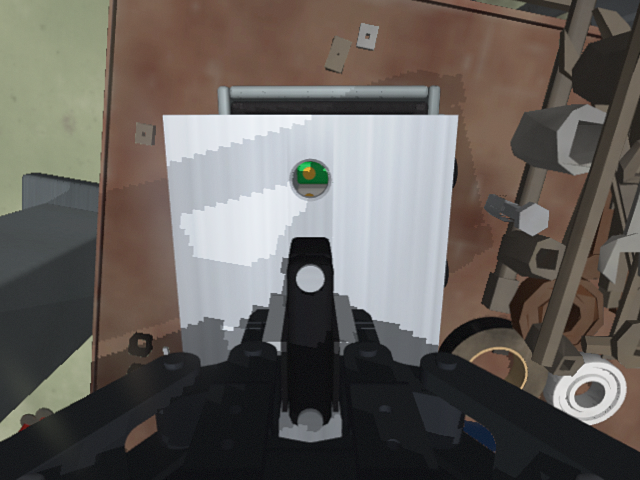

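```bash
python3 -m creep '[[0,0,0,0.0056,0.004,0,0],[0,0,0,0.0056,0.003,0,0],[0,0,0,0,0,0,0],[0,0,0,0,0,0,0],[0,0,0,0,0,0,0],[0,0,0,0,0,0,0]]'
python3 go.py .5310 .3558 .125 10.2; python3 -m creep '[[0,0,0,0,0,0,0],[0,0,0,0,0,0,0]]'
python3 go.py .5310 .3558 .125 10.2
python3 - <<'E'
from h import *
cv2.imwrite("pics/w8.png",manip.grab_frame("wrist"))
E
```

```text
time: 8.5
tool_pos: [0.5315, 0.3574, 0.1395]
tool_rot: [-0.001, 0.642, 0.767, -0.0]
contact_force: [-0.5, -0.4, -2.8]
gripper_width: 0.151
t 8.5 pos [0.5315 0.3574 0.1395] F [-0.5 -0.4 -2.8] T [-0.05 -0.01  0.01] w 0.151
x [-1.763e-01  9.843e-01  6.000e-04] y [ 0.9843  0.1763 -0.0015] z [-1.6e-03  3.0e-04 -1.0e+00]
tool delta [-0.0015 -0.0008  0.0145] yaw now 10.15 turn deg [-0.09 -0.03 -0.05]
time: 8.67
tool_pos: [0.5315, 0.3573, 0.1393]
tool_rot: [-0.001, 0.642, 0.767, -0.0]
contact_force: [0.5, -0.6, -3.3]
gripper_width: 0.151
t 8.67 pos [0.5315 0.3573 0.1393] F [ 0.5 -0.6 -3.3] T [0.01 0.04 0.01] w 0.151
x [-1.762e-01  9.844e-01  5.000e-04] y [ 0.9844  0.1762 -0.0017] z [-1.8e-03  2.0e-04 -1.0e+00]
tool delta [-0.0014 -0.0007  0.0143] yaw now 10.15 turn deg [-0.1  -0.03 -0.05]
```

View pics/w8.png

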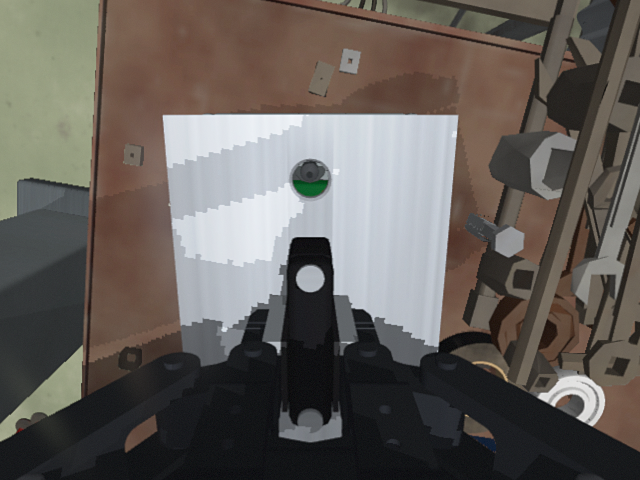

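The stud tip shows through the hole at about (310,174), close to the hole's centre at (310,179). I'll compute the xy misalignment.

Run:
```python
from fit import *
C=cal("wrist"); s,M=brief(); im=cv2.imread("pics/w8.png")
cv2.imwrite("pics/w8z.png",cv2.resize(im[150:210,270:350],None,fx=8,fy=8,interpolation=cv2.INTER_CUBIC))
```

```text
t 8.72 pos [0.5314 0.3573 0.1393] F [ 0.8 -0.5 -2.6] T [ 0.01  0.03 -0.02] w 0.15
x [-1.762e-01  9.844e-01  5.000e-04] y [ 0.9844  0.1762 -0.0017] z [-1.8e-03  2.0e-04 -1.0e+00]
```

View pics/w8z.png

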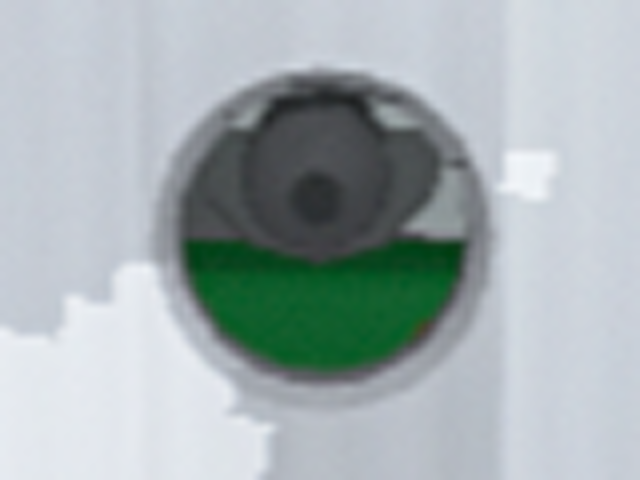

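Run:
```python
from fit import *
C=cal("wrist"); s,M=brief()
h=ray2z(C,[[309.9,178.4]],s['tool_pos'][2]-.0146)[0]; t=ray2z(C,[[309.2,174.2]],.092)[0]
print(h,t,'tool-frame move needed',(M.T@(t-h)).round(4),'hole in tool',(M.T@(h-s['tool_pos'])).round(4))
b=[.5310,.3558,np.radians(10.2)]; print(loc(b,[[0,.048,.092]]))
```

```text
t 8.72 pos [0.5314 0.3573 0.1393] F [ 0.8 -0.5 -2.6] T [ 0.01  0.03 -0.02] w 0.15
x [-1.762e-01  9.844e-01  5.000e-04] y [ 0.9844  0.1762 -0.0017] z [-1.8e-03  2.0e-04 -1.0e+00]
[0.52284628 0.40489689 0.12467759] [0.52282204 0.4029858  0.092     ] tool-frame move needed [-0.0019 -0.0003  0.0327] hole in tool [ 0.0483 -0.      0.0146]
[[0.52249993 0.40304139 0.092     ]]
```

```bash
python3 -m creep '[[0,0,0,-0.0017,-0.0005,0.008,0],[0,0,0,0,0,0.008,0],[0,0,0,0,0,0.008,0],[0,0,0,0,0,0.003,0],[0,0,0,0,0,0,0],[0,0,0,0,0,0,0],[0,0,0,0,0,0,0],[0,0,0,0,0,0,0]]'
python3 go.py .5310 .3558 .0796 10.2
python3 - <<'E'
from h import *
im=manip.grab_frame("wrist")
cv2.imwrite("pics/w9.png",im)
cv2.imwrite("pics/w9z.png",cv2.resize(im[150:210,270:350],None,fx=8,fy=8,interpolation=cv2.INTER_CUBIC))
E
```

```text
time: 9.38
tool_pos: [0.5316, 0.3559, 0.1129]
tool_rot: [-0.001, 0.642, 0.767, 0.0]
contact_force: [0.3, -0.6, -2.4]
gripper_width: 0.154
t 9.38 pos [0.5316 0.3559 0.1129] F [ 0.3 -0.6 -2.4] T [-0.01  0.02 -0.  ] w 0.154
x [-1.763e-01  9.843e-01  9.000e-04] y [ 9.843e-01  1.763e-01 -6.000e-04] z [-8.e-04  7.e-04 -1.e+00]
tool delta [-0.     -0.0006  0.0333] yaw now 10.15 turn deg [-0.04 -0.05 -0.05]
```

View pics/w9z.png

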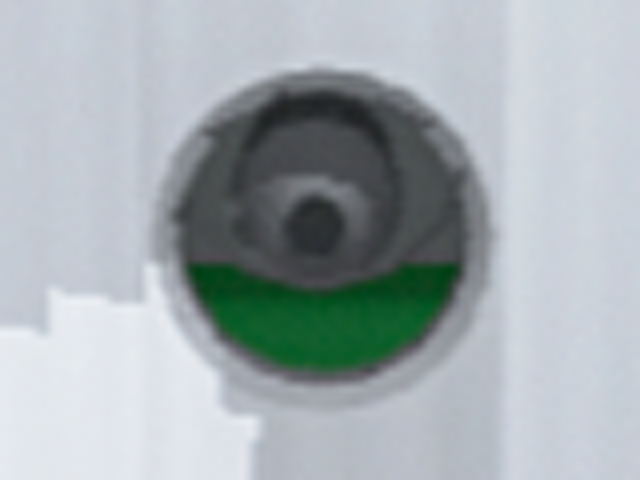

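The tip sits within about 0.3 mm of the hole's centre. I'll descend over the studs.

```bash
python3 -m creep '[[0,0,0,0,-0.0004,0.005,0],[0,0,0,0,0,0.005,0],[0,0,0,0,0,0.005,0],[0,0,0,0,0,0.005,0],[0,0,0,0,0,0,0],[0,0,0,0,0,0,0]]'
python3 -m creep '[[0,0,0,0,0,0.004,0],[0,0,0,0,0,0.003,0],[0,0,0,0,0,0.002,0],[0,0,0,0,0,0,0],[0,0,0,0,0,0,0],[0,0,0,0,0,0,0]]'
python3 go.py .5310 .3558 .0796 10.2
```

```text
time: 9.93
tool_pos: [0.5303, 0.3553, 0.0913]
tool_rot: [-0.001, 0.642, 0.767, -0.001]
contact_force: [0.4, -0.2, -2.2]
gripper_width: 0.147
time: 10.43
tool_pos: [0.5309, 0.3556, 0.0834]
tool_rot: [-0.001, 0.642, 0.767, -0.0]
contact_force: [0.1, 0.6, -3.1]
gripper_width: 0.149
t 10.43 pos [0.5309 0.3556 0.0834] F [ 0.1  0.6 -3.1] T [ 0.06 -0.01  0.05] w 0.149
x [-1.762e-01  9.844e-01  7.000e-04] y [ 0.9844  0.1762 -0.0014] z [-1.5e-03  4.0e-04 -1.0e+00]
tool delta [0.0001 0.0001 0.0038] yaw now 10.15 turn deg [-0.08 -0.04 -0.05]
```

The studs are through with no contact force. I'll approach the seal in small steps.

```bash
python3 -m creep '[[0,0,0,0,0,0.001,0],[0,0,0,0,0,0.001,0],[0,0,0,0,0,0,0],[0,0,0,0,0,0,0],[0,0,0,0,0,0,0]]'
python3 -m creep '[[0,0,0,0,0,0.001,0],[0,0,0,0,0,0,0],[0,0,0,0,0,0,0],[0,0,0,0,0,0,0]]'
python3 -m creep '[[0,0,0,0,0,0.001,0],[0,0,0,0,0,0,0],[0,0,0,0,0,0,0],[0,0,0,0,0,0,0]]'
python3 go.py .5310 .3558 .0746 10.2
```

```text
time: 10.85
tool_pos: [0.5308, 0.3556, 0.0813]
tool_rot: [-0.001, 0.642, 0.767, -0.0]
contact_force: [0.7, -0.2, -2.5]
gripper_width: 0.149
time: 11.18
tool_pos: [0.5308, 0.3556, 0.0802]
tool_rot: [-0.001, 0.642, 0.767, -0.0]
contact_force: [0.3, -0.1, -2.8]
gripper_width: 0.155
time: 11.52
tool_pos: [0.531, 0.3557, 0.0796]
tool_rot: [-0.001, 0.642, 0.767, -0.0]
contact_force: [0.1, -0.0, -1.5]
gripper_width: 0.149
t 11.52 pos [0.531  0.3557 0.0796] F [ 0.1 -0.  -1.5] T [-0.02  0.04 -0.02] w 0.149
x [-1.762e-01  9.844e-01  8.000e-04] y [ 0.9844  0.1762 -0.0011] z [-1.2e-03  6.0e-04 -1.0e+00]
tool delta [0.0001 0.     0.005 ] yaw now 10.15 turn deg [-0.06 -0.04 -0.05]
```

Contact is at z = 0.0796, exactly as predicted. Now I'll press in steps.

```bash
python3 -m creep '[[0,0,0,0,0,0.001,0],[0,0,0,0,0,0.001,0],[0,0,0,0,0,0,0],[0,0,0,0,0,0,0],[0,0,0,0,0,0,0]]'
python3 -m creep '[[0,0,0,0,0,0.001,0],[0,0,0,0,0,0,0],[0,0,0,0,0,0,0],[0,0,0,0,0,0,0]]'
python3 -m creep '[[0,0,0,0,0,0.001,0],[0,0,0,0,0,0,0],[0,0,0,0,0,0,0],[0,0,0,0,0,0,0]]'
python3 go.py .5310 .3558 .0746 10.2
```

```text
time: 11.93
tool_pos: [0.5311, 0.3558, 0.0779]
tool_rot: [-0.001, 0.642, 0.767, -0.0]
contact_force: [-2.9, -0.9, 4.0]
gripper_width: 0.155
time: 12.27
tool_pos: [0.5311, 0.3558, 0.077]
tool_rot: [-0.001, 0.642, 0.767, -0.0]
contact_force: [-2.9, -1.8, 5.9]
gripper_width: 0.148
time: 12.6
tool_pos: [0.5311, 0.3558, 0.0763]
tool_rot: [-0.001, 0.642, 0.767, -0.0]
contact_force: [-3.8, -1.5, 6.6]
gripper_width: 0.148
t 12.6 pos [0.5311 0.3558 0.0763] F [-3.8 -1.5  6.6] T [-0.28  0.56 -0.05] w 0.148
x [-1.763e-01  9.843e-01  7.000e-04] y [ 0.9843  0.1763 -0.0011] z [-1.2e-03  5.0e-04 -1.0e+00]
tool delta [ 0.     -0.0001  0.0017] yaw now 10.15 turn deg [-0.07 -0.04 -0.05]
```

Vertical force and depth agree. The sideways −4 N is friction at the plate, because the moment matches a pure lateral push there. I'll ease it a little while going on.

```bash
python3 -m creep '[[0,0,0,-0.0003,-0.0006,0.001,0],[0,0,0,0,0,0,0],[0,0,0,0,0,0,0],[0,0,0,0,0,0,0]]'
python3 -m creep '[[0,0,0,0,-0.0003,0.0008,0],[0,0,0,0,0,0,0],[0,0,0,0,0,0,0],[0,0,0,0,0,0,0]]'
python3 go.py .5310 .3558 .0746 10.2
```

```text
time: 12.93
tool_pos: [0.5311, 0.3558, 0.0759]
tool_rot: [-0.0, 0.642, 0.767, 0.001]
contact_force: [-3.4, -0.3, 8.5]
gripper_width: 0.146
time: 13.27
tool_pos: [0.5311, 0.3558, 0.0755]
tool_rot: [-0.0, 0.642, 0.767, 0.001]
contact_force: [-3.0, -0.4, 9.0]
gripper_width: 0.148
t 13.27 pos [0.5311 0.3558 0.0755] F [-3.  -0.4  9. ] T [-0.24  0.44 -0.01] w 0.148
x [-0.1762  0.9843  0.0014] y [0.9843 0.1762 0.0011] z [ 8.0e-04  1.6e-03 -1.0e+00]
tool delta [ 0.0001 -0.0001  0.0009] yaw now 10.15 turn deg [ 0.06 -0.08 -0.05]
```

```bash
python3 -m creep '[[0,0,0,0,-0.0002,0.0008,0],[0,0,0,0,0,0.0006,0],[0,0,0,0,0,0,0],[0,0,0,0,0,0,0],[0,0,0,0,0,0,0],[0,0,0,0,0,0,0]]'
python3 go.py .5310 .3558 .0746 10.2
python3 - <<'E'
from h import *
for n in ["wrist","scene","side"]: cv2.imwrite(f"pics/{n}10.png",manip.grab_frame(n))
E
```

```text
time: 13.77
tool_pos: [0.5311, 0.3558, 0.0746]
tool_rot: [-0.0, 0.642, 0.767, 0.001]
contact_force: [-2.6, -1.8, 10.3]
gripper_width: 0.147
t 13.77 pos [0.5311 0.3558 0.0746] F [-2.6 -1.8 10.3] T [-0.27  0.56  0.01] w 0.147
x [-0.1763  0.9843  0.0014] y [0.9843 0.1763 0.0015] z [ 0.0012  0.0016 -1.    ]
tool delta [ 0.     -0.0001 -0.    ] yaw now 10.15 turn deg [ 0.08 -0.08 -0.05]
```

View pics/wrist10.png

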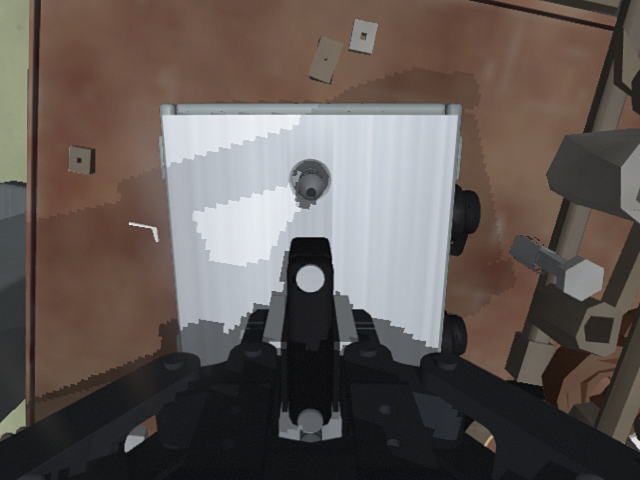

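View pics/scene10.png

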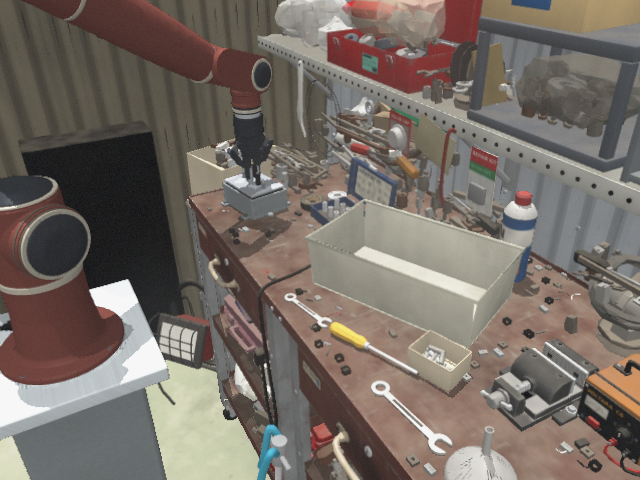

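The plate is level on the seal with the stud up through the hole at (310,185). Depth reads 5.0 mm and the force corresponds to about 4.7 mm. The cover has not slipped in the grip, since the hole is at the same pixel. Now I'll hold.

```bash
H='x'; python3 -m creep '[[0,0,0,0,0,0,0],[0,0,0,0,0,0,0],[0,0,0,0,0,0,0],[0,0,0,0,0,0,0],[0,0,0,0,0,0,0],[0,0,0,0,0,0,0],[0,0,0,0,0,0,0],[0,0,0,0,0,0,0],[0,0,0,0,0,0,0],[0,0,0,0,0,0,0],[0,0,0,0,0,0,0],[0,0,0,0,0,0,0]]'
python3 -m creep '[[0,0,0,0,0,0,0],[0,0,0,0,0,0,0],[0,0,0,0,0,0,0],[0,0,0,0,0,0,0],[0,0,0,0,0,0,0],[0,0,0,0,0,0,0],[0,0,0,0,0,0,0],[0,0,0,0,0,0,0],[0,0,0,0,0,0,0],[0,0,0,0,0,0,0],[0,0,0,0,0,0,0],[0,0,0,0,0,0,0]]'
python3 -m creep '[[0,0,0,0,0,0,0],[0,0,0,0,0,0,0],[0,0,0,0,0,0,0],[0,0,0,0,0,0,0],[0,0,0,0,0,0,0],[0,0,0,0,0,0,0],[0,0,0,0,0,0,0],[0,0,0,0,0,0,0],[0,0,0,0,0,0,0],[0,0,0,0,0,0,0],[0,0,0,0,0,0,0],[0,0,0,0,0,0,0]]'
python3 -m creep '[[0,0,0,0,0,0,0],[0,0,0,0,0,0,0],[0,0,0,0,0,0,0],[0,0,0,0,0,0,0],[0,0,0,0,0,0,0],[0,0,0,0,0,0,0],[0,0,0,0,0,0,0],[0,0,0,0,0,0,0],[0,0,0,0,0,0,0],[0,0,0,0,0,0,0],[0,0,0,0,0,0,0],[0,0,0,0,0,0,0]]'
python3 go.py .5310 .3558 .0746 10.2
```

```text
time: 14.92
tool_pos: [0.5311, 0.3558, 0.0746]
tool_rot: [-0.0, 0.642, 0.767, 0.001]
contact_force: [-2.5, -1.1, 9.9]
gripper_width: 0.15
time: 15.92
tool_pos: [0.5311, 0.3558, 0.0746]
tool_rot: [-0.0, 0.642, 0.767, 0.001]
contact_force: [-2.4, -1.4, 10.3]
gripper_width: 0.15
time: 16.92
tool_pos: [0.5311, 0.3558, 0.0746]
tool_rot: [-0.0, 0.642, 0.767, 0.001]
contact_force: [-3.9, -1.9, 11.2]
gripper_width: 0.152
time: 17.92
tool_pos: [0.5311, 0.3558, 0.0746]
tool_rot: [-0.0, 0.642, 0.767, 0.001]
contact_force: [-2.7, -2.7, 10.9]
gripper_width: 0.156
t 17.92 pos [0.5311 0.3558 0.0746] F [-2.7 -2.7 10.9] T [-0.31  0.55 -0.03] w 0.156
x [-0.1763  0.9843  0.0015] y [0.9843 0.1763 0.0016] z [ 0.0013  0.0017 -1.    ]
tool delta [ 0.     -0.0001  0.    ] yaw now 10.15 turn deg [ 0.09 -0.08 -0.05]
```

It held steady for over 4 s at 10–11 N push plus 3 N weight, level to about 0.1°. Handing in while still pressing.

```bash
python3 -c "
from plant import manip
print(manip.job_done())"
```

```text
the job is handed in; nothing more can be done
None
```

The cover is back on the box with its two holes over the studs. The arm is still pressing it down about half-way and has not let go. I handed the job in at about 18 s of the 45 s allowed.

**What I did:** I gripped the cover by its handle bar and checked the fit by looking at one stud through its hole, which was within about 0.3 mm of centre. I then lowered it with no contact force until it met the seal, and pressed in small steps.

**Last checks:**
- **Squeeze:** the tool sat 5.0 mm below first contact, which came at exactly the predicted height. The arm pushed 10–11 N. With the cover's 3 N weight that is about 13–14 N, or 4.7–5 mm by force, so depth and force roughly agree.
- **Hold:** the position did not change over more than 4 s, and the tool was level to about 0.1°. The cover had not slipped in the grip when I last looked, just before the hold.
- **Other parts:** in the last scene picture the tools and parts I could see lay as before.

**What disagreed:**
- The first, far look at the cover and box was 2–3 mm off from the closer looks, so I used the closer ones.
- A steady sideways force of about 3–4 N stayed on while pressing. It fits friction at the plate, and small nudges eased it only slightly.
- I saw only one of the two studs through its hole. The other is inferred from the fitted pose and the free descent.

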